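# Lay out the measuring mat

## Task

Set up the slate-blue mat for the next measurement: put the black sample cup in the middle of the round steel sample stage, stand the steel weight inside the cup, and stand the brass weight in the middle of the balance's pan. Then stand the amber jar (yellow cap) on the mat halfway between the stage and the balance, and the green-capped jar straight behind it, on the side away from the robot, with about 3 cm of clear mat between the two jars. Leave the blue-capped jar and the tin where they are, and finish with everything upright and let go.

Things in the scene. Friction and masses are not known exactly. Their poses are not given: they have to be found in the camera images.
- mat: slate-blue mat fixed on the white bench, 190 x 480 mm, 3 mm thick. x runs along its short side, away from the robot, y to the robot's left; turned at most 0.12 rad. Origin: underside (bench level, z = 0), midway along the long side, 80 mm from the near edge: the point halfway between stage and balance, which stand on it at y = +160 and -160 mm, either way round. Bare otherwise at the start.
- stage: sample stage, fixed on the mat: a white round foot with a dark hub and on top a flat steel disc 120 mm in diameter, whose top face is 30 mm above the mat. Origin: centre of the underside, z up.
- balance: balance, fixed on the mat: white housing 120 x 125 mm, 34 mm high, with a dark display along its robot side and in its middle a flat round aluminium pan 90 mm in diameter, whose top face is 46 mm above the mat and does not give. Origin: centre of the underside, under the pan's centre, z up.
- cup: black shallow round sample cup, loose, 58 mm outer diameter, 18 mm high, wall 3 mm, floor 4 mm thick, inside 52 mm wide; open at the top. Its upright wall is gripped from outside. Origin: centre of the underside, z up.
- steel_weight: grey steel weight, loose: upright cylinder 32 mm in diameter and 45 mm high with a knob on top 22 mm in diameter (60 mm high in all), about 0.25 kg. Origin: centre of the underside, z up.
- brass_weight: yellow brass weight of the same shape and size as the steel one, loose: cylinder 32 mm in diameter and 45 mm high with a knob on top (60 mm high in all), about 0.25 kg. Origin: centre of the underside, z up.
- amber_jar: amber (brown) round jar, loose, 44 mm in diameter and 50 mm high, with a shoulder and a yellow cap 40 mm in diameter and 15 mm high (65 mm in all). Origin: centre of the underside, z up.
- green_jar: loose white round jar, 44 mm in diameter and 50 mm high, with a shoulder and a green cap 40 mm in diameter and 15 mm high (65 mm in all). Origin: centre of the underside, z up.
- blue_jar: bystander: loose white round jar, 44 mm in diameter and 50 mm high, with a shoulder and a blue cap 40 mm in diameter and 15 mm high (65 mm in all). Origin: centre of the underside, z up. To be left where it is.
- tin: bystander: loose round aluminium tin with a slightly wider lid, 54 mm in diameter, 22 mm high. To be left where it is. Origin: centre of the underside, z up. All loose things start on the bare bench, before the mat or beside its ends, 100 mm or more apart (centres); a flat grey timer (55 x 55 x 18 mm, fixed, not needed) lies among them. Other equipment stands clear of the work.
Mind the look-alikes: they are no part of the job. Leave any purple look-alike of the brass_weight alone.

How it is judged:
By the outcome, as a careful person would: the job done as asked, in the order asked, and still so for the second after the job is handed in, with the robot touching nothing.
It also fails if it takes over 115 s, if anything falls off the work surface, if the arm or the gripper's body presses on something with over 40 N, if the wrist force passes 120 N, or if a joint passes its speed limit or range.

## Robot

A 7-joint arm with a two-finger parallel gripper is mounted at the origin on the work surface. World frame = base frame: x ahead of the robot, y to its left, z up, the work surface at z = 0. Lengths are in mm, angles in rad, forces in N, time in s.
With the tool pointing down it reaches from about 400 to 875 mm from the base axis. Payload 19.3 kg.
Tool frame: the origin (TCP) lies at the very end of the fingers, on their centre line; the grasp point (between the pads) lies 19 mm behind it; z points along the fingers, y is the direction in which the jaws open and shut (so a half turn about z gives the same grasp; the last joint's range is limited). The gripper opens to 85 mm and grips with 20 to 120 N. Pads are 22 mm wide; open, the fingers measure 114 mm over their backs; the gripper's body (76 mm by 85 mm) begins 54 mm behind the grasp point. The pads swing forward as they close: fully open they stand 13 mm farther back than shut.
Start: joints at [1.055, 0.521, -0.036, 1.599, 0.021, 1.021, -0.113], TCP at [269.46, -563.92, 231.291] pointing down, gripper open.
Joint ranges: [-2.91, 2.91], [-0.3, 2.13], [-1.5, 1.42], [0.17, 2.43], [-1.26, 4.41], [0.16, 1.93], [-2.52, 2.52]. Speed limits (rad/s): [1.89, 1.89, 2.39, 2.39, 3.01, 3.01, 3.01].

## Interface

Orientations are given as [roll, pitch, yaw] about the fixed x, y, z axes, in that order (R = Rz(yaw) Ry(pitch) Rx(roll)).
In Python, from rig import arm gives the robot as it stands.
- The arm moves only by the tool send_rows, never from a script. Its argument "increments" is a list of rows, each an object with "delta_pos": the shift along the tool's x, y, z in m, a list of three; "spin": the turn about the tool's z in rad; "claw": the gripper command: -1 is fully open, 1 is shut, values between are in proportion. A call has 1 to 10 rows; each row shifts and turns the pose as measured when the row begins, along the tool's axes as they then stand; what a row does not reach is not made up. A row lasts 1/8 s, in which the tool goes at most 62.5 mm and 10.7 degrees, less where a joint would pass 70% of its speed; a pose out of reach is approached as far as the arm can. A call is refused whole if a number of a shift passes 0.0625 or a number of a turn 0.188, either way. A call with a gripper value outside its range is refused whole. The fingers move at their own pace and stop on an object; "force" is the grip in N (left out, the last holds). Time passes only in rows, so rows that do not move let the fingers close. It gives the time, the measured TCP pose, the force and the opening at its end, in the units of the state.
- arm.read_state(): the state, without advancing time (a new reading comes with each control period).
- arm.camera(name): name is "scene" or "top" or "wrist"; returns a dict with "img" (420x560x3 uint8, red, green, blue), "intrinsics" (3x3 intrinsics, pixels), "extrinsics" (4x4, takes a point from camera to world coordinates). Camera axes: x right, y up, looking along -z (the intrinsics and any distortion apply to the point x, -y, -z); pixel columns grow to the right and rows downward; lengths in mm; the calibration is good to about 2 mm. A picture is of the moment at which its call begins. There is no depth.
- arm.job_done(): hands the job in, once; it reports no verdict.
The state is a dict: "time_s": time; "joint_pos": joint angles; "dq": joint speeds; "effort": joint torques, N m; "eef_pos": TCP position; "orientation": TCP orientation; "contact_force": force on the tool from outside, world axes, zero at the start; "torque": the same for the moment, N m; "gripper_width": opening from 0.0 (shut) to 1.0 (fully open).
Only numpy, scipy, OpenCV 4.12 (cv2) and the standard library are available. Lean on these libraries where they do the work, as an engineer would, in place of code of your own. Each camera call takes 0.05 s, during which the arm holds its last target. There are 200 camera calls.

## Working session

There is one attempt and no reset: what is moved stays moved. The work goes in short steps, Python scripts to look and compute and a tool call to move; the robot and the scene stay as the last step left them, time stands still between calls to the robot, and variables do not carry over. Pictures are saved under pics/ and viewed, about 12 in all and at most 16, crops included, and the job is handed in when it is done.

Besides the shell and the picture viewer there is one more tool, called after "Request:" in YAML: its name, and indented under it one key for each argument. send_rows: Moves the arm, as the interface text tells. Its arguments: {"type":"object","properties":{"increments":{"type":"array","items":{"type":"object","properties":{"delta_pos":{"type":"array","items":{"type":"number"}},"spin":{"type":"number"},"claw":{"type":"number"}}}},"force":{"type":"number"}},"required":["increments"]}

```bash
ls; mkdir -p pics; cat > h.py <<'E'
import numpy as np, cv2
from rig import arm
def snap(n,f=None):
    c=arm.camera(n); 
    if f: cv2.imwrite('pics/'+f,c['img'][:,:,::-1])
    return c
def ray(c,u,v):
    K=np.array(c['intrinsics']);E=np.array(c['extrinsics'])
    d=np.linalg.inv(K)@[u,v,1]; d=np.array([d[0],-d[1],-d[2]])
    return E[:3,3],E[:3,:3]@d
def plane(c,u,v,z):
    o,d=ray(c,u,v); return (o+d*(z-o[2])/d[2]).round(1)
def proj(c,p):
    K=np.array(c['intrinsics']);E=np.array(c['extrinsics'])
    q=E[:3,:3].T@(np.array(p,float)-E[:3,3]); q=K@[q[0],-q[1],-q[2]]; return q[:2]/q[2]
def tri(a,b):  # a=(c,u,v)
    o1,d1=ray(*a);o2,d2=ray(*b)
    A=np.stack([d1,-d2],1); s=np.linalg.lstsq(A,o2-o1,rcond=None)[0]
    p,q=o1+s[0]*d1,o2+s[1]*d2
    return ((p+q)/2).round(1),np.linalg.norm(p-q).round(1)
E
python3 - <<'E'
from h import *
s=arm.read_state(); print(s)
for n in('top','scene'):
    c=snap(n,n+'0.png'); print(n,c.keys(),c['intrinsics'],np.round(c['extrinsics'],3))
E
```

```text
pics
{'time_s': 0.0, 'joint_pos': array([ 1.05480084,  0.52200805, -0.03634677,  1.59996915,  0.02121619,
        1.02110076, -0.11281942]), 'dq': array([ 0.00085455, -0.0018333 ,  0.00075498,  0.00018352,  0.00083839,
        0.00213505,  0.00024646]), 'effort': array([-3.17753802e-03, -9.27116489e+01,  1.97839223e+00, -3.69938314e+01,
        1.77685503e-02,  8.15918291e-03,  3.62638048e-05]), 'eef_pos': array([ 269.32139671, -563.64182104,  230.74314839]), 'orientation': array([-3.14049595e+00,  8.18317545e-05,  4.45790693e-01]), 'contact_force': array([ 0.02102193,  0.05902308, -0.60786729]), 'torque': array([-0.03504421, -0.02463582,  0.00522917]), 'gripper_width': 0.9990997993909023}
top dict_keys(['img', 'intrinsics', 'extrinsics']) [[379.52931581   0.         278.36884453]
 [  0.         379.52931581 213.46407709]
 [  0.           0.           1.        ]] [[ 1.70000e-02  9.97000e-01 -8.20000e-02  4.71903e+02]
 [-9.99000e-01  1.90000e-02  2.70000e-02 -2.01730e+01]
 [ 2.90000e-02  8.10000e-02  9.96000e-01  8.66503e+02]
 [ 0.00000e+00  0.00000e+00  0.00000e+00  1.00000e+00]]
scene dict_keys(['img', 'intrinsics', 'extrinsics']) [[467.1244028    0.         275.46919031]
 [  0.         467.1244028  207.63503649]
 [  0.           0.           1.        ]] [[ 2.000000e-03 -8.390000e-01  5.450000e-01  1.148821e+03]
 [ 1.000000e+00  7.000000e-03  7.000000e-03 -2.755400e+01]
 [-9.000000e-03  5.450000e-01  8.390000e-01  9.602480e+02]
 [ 0.000000e+00  0.000000e+00  0.000000e+00  1.000000e+00]]
```

View pics/top0.png

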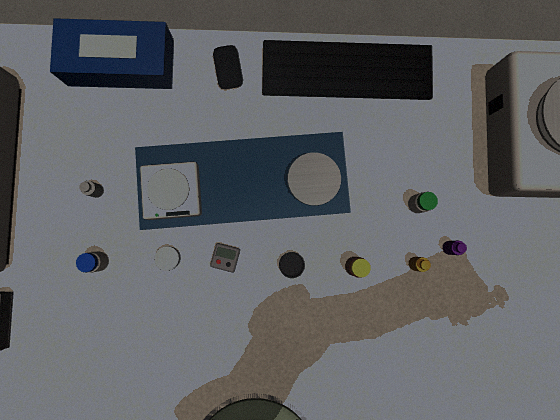

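View pics/scene0.png

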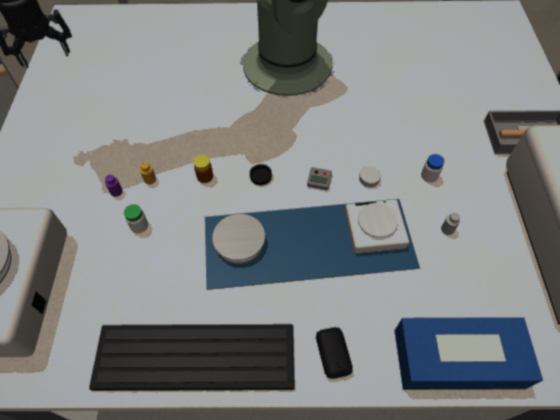

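The top view shows the mat, with the balance at (168,188) and the stage at (315,178). The loose things are cup (291,264), amber jar (359,267), green jar (427,201), steel weight (90,187), blue jar (86,262) and tin (167,258).

Brass candidates are (420,264), which is yellow-orange, and (457,247), which is purple. The first fits the description. I'll confirm it in an enlarged crop.

```bash
python3 - <<'E'
from h import *
T=snap('top');S=snap('scene')
a=cv2.resize(T['img'][225:290,330:480],None,fx=5,fy=4,interpolation=cv2.INTER_CUBIC)[:, :750]
b=cv2.resize(S['img'][140:240,90:240],None,fx=5,fy=3,interpolation=cv2.INTER_CUBIC)
cv2.imwrite('pics/crop1.png',np.vstack([a,b])[:,:,::-1])
H={'T':cv2.cvtColor(T['img'],cv2.COLOR_RGB2HSV),'S':cv2.cvtColor(S['img'],cv2.COLOR_RGB2HSV)}
def blob(k,u,v,r,f):
    h=H[k][v-r:v+r,u-r:u+r].astype(int); m=f(h[...,0],h[...,1],h[...,2]).astype(np.uint8)
    n,l,st,ce=cv2.connectedComponentsWithStats(m)
    i=1+np.argmax(st[1:,4]); return ce[i]+[u-r,v-r],st[i]
def go(nm,tu,tv,su,sv,f,r=18,r2=None):
    a,sa=blob('T',tu,tv,r,f);b,sb=blob('S',su,sv,r2 or r,f)
    print(nm,a.round(1),sa[2:],b.round(1),sb[2:],tri((T,*a),(S,*b)))
go('amber cap',359,267,204,162,lambda h,s,v:(h>24)&(h<36)&(s>150)&(v>110))
go('green cap',427,201,134,213,lambda h,s,v:(h>50)&(h<85)&(s>120)&(v>60))
go('blue',86,262,434,160,lambda h,s,v:(h>105)&(h<125)&(s>170)&(v>80))
go('cup',291,264,261,174,lambda h,s,v:(v<50),20)
go('brass',420,264,148,172,lambda h,s,v:(h<30)&(s>150)&(v>70),12)
go('purple',457,247,112,184,lambda h,s,v:(h>125)&(h<160)&(s>80),14)
for p in [(90,187),(420,264),(85,187),(314,178),(168,188),(359,267)]: print(p,H['T'][p[1],p[0]])
m=lambda H:cv2.inRange(H,(95,120,20),(112,255,110))
for k,c in(('T',T),('S',S)):
    n,l,st,ce=cv2.connectedComponentsWithStats(m(H[k])); 
    # mat nearest
    idx=l[205,230] if k=='T' else l[265,300]
    print(k,st[idx]); cs,_=cv2.findContours((l==idx).astype(np.uint8),0,2)
    q=cv2.boxPoints(cv2.minAreaRect(max(cs,key=cv2.contourArea)))if k=='T' else cv2.approxPolyDP(cv2.convexHull(max(cs,key=cv2.contourArea)),8,True)[:,0]
    print([plane(c,*map(float,p),3).tolist() for p in q])
E
```

```text
amber cap [362.8 266.9] [ 16  18 105] [201.1 161.4] [ 15  12 142] (array([ 427.9, -220.1,   61.8]), np.float64(5.6))
green cap [428.1 200.5] [ 18  18 246] [132.3 211.8] [ 16  15 180] (array([ 572.5, -364.6,   59.7]), np.float64(2.6))
blue [ 85.1 262.3] [ 19  19 277] [435.4 160.7] [ 15  12 139] (array([428.4, 358.4,  58.2]), np.float64(1.2))
cup [291.3 264.6] [ 26  26 525] [260.2 174.4] [ 21  20 344] (array([427.5, -74.5,   5.9]), np.float64(0.9))
brass [422.8 264.2] [ 15  15 145] [146.7 172.4] [ 15  21 187] (array([ 434.2, -361.8,   28. ]), np.float64(6.8))
purple [454.6 247.6] [ 24  14 264] [112.8 185. ] [ 17  21 230] (array([ 471.8, -438.1,   25.8]), np.float64(1.5))
(90, 187) [60 32 24]
(420, 264) [ 18 193  29]
(85, 187) [ 26  20 103]
(314, 178) [ 13  17 103]
(168, 188) [ 60   6 119]
(359, 267) [ 32 145 125]
T [ 136  132  211   98 5786]
[[688.7, 290.7, 3.0], [738.0, -190.4, 3.0], [546.3, -205.3, 3.0], [501.4, 268.0, 3.0]]
S [ 218  205  200   75 6885]
[[688.9, 282.9, 3.0], [716.5, -5.6, 3.0], [658.3, -167.3, 3.0], [545.1, -92.2, 3.0], [520.7, 130.0, 3.0], [622.2, 277.7, 3.0]]
```

View pics/crop1.png

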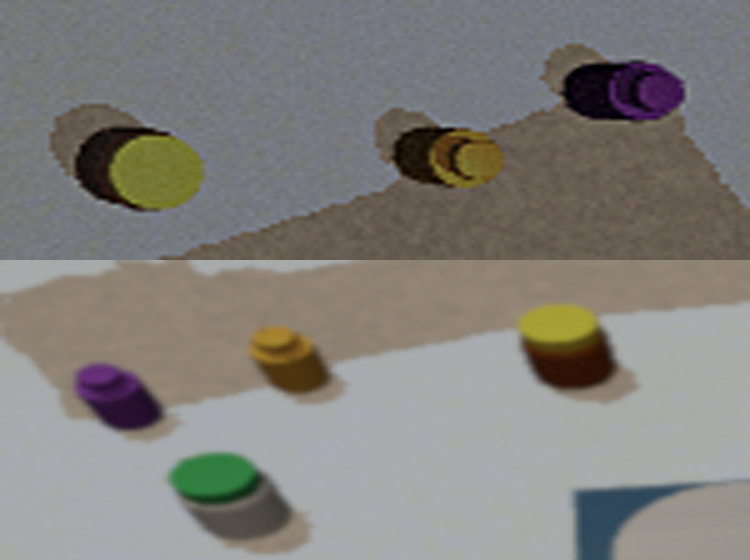

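Enlarged, the candidate at (420,264) is yellow-orange brass, and its look-alike beside it at (457,247) is plainly purple and stays put. Next I'll write a helper that converts targets to rows, then head for the cup.

```bash
cat >> h.py <<'E'
def plan(x,y,z,yaw=None,s=None,step=.055):
    """print rows from the present pose (or s=(x,y,z,yaw) ) to the target"""
    if s is None:
        st=arm.read_state(); s=np.append(st['eef_pos'],st['orientation'][2]); print('t',round(st['time_s'],2),'at',s.round(3),'F',st['contact_force'].round(1),'w',round(st['gripper_width'],3),'rp',st['orientation'][:2].round(3))
    yaw=s[3] if yaw is None else yaw
    d=(np.array([x,y,z])-s[:3])/1000; dy=yaw-s[3]
    n=int(max(1,np.ceil(np.linalg.norm(d)/step),np.ceil(abs(dy)/.17))); a=s[3]
    for i in range(n):
        w=d/n; c_,s_=np.cos(a),np.sin(a)
        print([round(float(v),4) for v in (c_*w[0]+s_*w[1], s_*w[0]-c_*w[1], -w[2])],'spin',round(-dy/n,3)); a+=dy/n
E
python3 -c "
from h import *
plan(427,-75,200,.095)"
```

```text
t 0.2 at [ 2.69353e+02 -5.63790e+02  2.30946e+02  4.46000e-01] F [-0.  -1.6 -0. ] w 0.999 rp [-3.141  0.   ]
[0.0353, -0.0373, 0.0031] spin 0.035
[0.034, -0.0385, 0.0031] spin 0.035
[0.0326, -0.0397, 0.0031] spin 0.035
[0.0312, -0.0408, 0.0031] spin 0.035
[0.0297, -0.0419, 0.0031] spin 0.035
[0.0282, -0.0429, 0.0031] spin 0.035
[0.0267, -0.0439, 0.0031] spin 0.035
[0.0252, -0.0448, 0.0031] spin 0.035
[0.0236, -0.0456, 0.0031] spin 0.035
[0.022, -0.0464, 0.0031] spin 0.035
```

Request:
send_rows:
  increments:
    - {"delta_pos": [0.035, -0.037, 0.003], "spin": 0.035, "claw": -1}
    - {"delta_pos": [0.034, -0.0385, 0.003], "spin": 0.035, "claw": -1}
    - {"delta_pos": [0.0325, -0.0395, 0.003], "spin": 0.035, "claw": -1}
    - {"delta_pos": [0.031, -0.041, 0.003], "spin": 0.035, "claw": -1}
    - {"delta_pos": [0.0295, -0.042, 0.003], "spin": 0.035, "claw": -1}
    - {"delta_pos": [0.028, -0.043, 0.003], "spin": 0.035, "claw": -1}
    - {"delta_pos": [0.0265, -0.044, 0.003], "spin": 0.035, "claw": -1}
    - {"delta_pos": [0.025, -0.045, 0.003], "spin": 0.035, "claw": -1}
    - {"delta_pos": [0.0235, -0.0455, 0.003], "spin": 0.035, "claw": -1}
    - {"delta_pos": [0.022, -0.0465, 0.003], "spin": 0.035, "claw": -1}

```text
time_s: 1.45
eef_pos: [431.2, -63.8, 199.8]
orientation: [3.141, -0.001, 0.079]
contact_force: [0.4, -1.4, -0.5]
gripper_width: 1.003
```

```bash
python3 -c "
from h import *
c=snap('wrist','w1.png'); print(c['intrinsics'],np.round(c['extrinsics'],3)); print(proj(c,[427.5,-74.5,18]))
plan(427.5,-74.5,120,.095)"
```

```text
[[318.73557592   0.         276.72076573]
 [  0.         318.73557592 209.63304979]
 [  0.           0.           1.        ]] [[ 7.90000e-02  9.61000e-01  2.64000e-01  4.97381e+02]
 [-9.97000e-01  7.60000e-02  2.20000e-02 -5.94860e+01]
 [ 1.00000e-03 -2.64000e-01  9.64000e-01  3.43199e+02]
 [ 0.00000e+00  0.00000e+00  0.00000e+00  1.00000e+00]]
[285.58012193 192.6968116 ]
t 1.5 at [ 4.33075e+02 -5.74570e+01  1.99575e+02  8.20000e-02] F [ 1.7 11.5  0.2] w 0.999 rp [-3.14e+00 -2.00e-03]
[-0.0035, 0.0083, 0.0398] spin -0.006
[-0.0035, 0.0082, 0.0398] spin -0.006
```

View pics/w1.png

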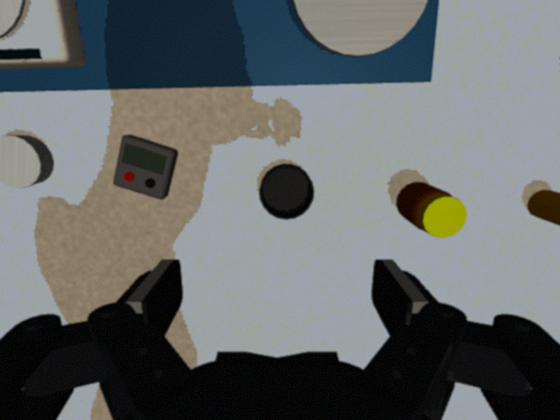

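The wrist view shows the cup at (286,191), 1–2 px from its predicted pixel, so the two-view estimate holds. Amber is at (440,215) and the gripper is clear. I'll go down.

Request:
send_rows:
  increments:
    - {"delta_pos": [-0.003, 0.008, 0.04], "spin": -0.006, "claw": -1}
    - {"delta_pos": [-0.002, 0.008, 0.05], "spin": -0.006, "claw": -1}
    - {"delta_pos": [0, 0, 0.05], "claw": -1}
    - {"delta_pos": [0, 0, 0], "claw": -1}

```text
$.increments[2]: bad value
```

```bash
python3 -c "
from h import *
c=snap('wrist','w2.png')
g=cv2.cvtColor(c['img'],cv2.COLOR_RGB2HSV)
u,v=map(int,proj(c,[428.5,-75,18]));print(u,v)
m=(g[...,2]<45).astype(np.uint8);n,l,st,ce=cv2.connectedComponentsWithStats(m);i=l[v,u];print(st[i],ce[i],plane(c,*ce[i],18),plane(c,*ce[i],9))
plan(428.5,-75,3,.095)"
```

```text
292 194
[ 266  167   54   54 2229] [292.30103185 193.50471063] [429.3 -74.7  18. ] [427.4 -75.3   9. ]
t 1.55 at [ 4.32161e+02 -6.04930e+01  1.99596e+02  8.50000e-02] F [-0.2 -1.6  0.8] w 1.0 rp [-3.141e+00 -2.000e-03]
[-0.0012, 0.0035, 0.0491] spin -0.002
[-0.0012, 0.0035, 0.0491] spin -0.002
[-0.0012, 0.0035, 0.0491] spin -0.002
[-0.0012, 0.0035, 0.0491] spin -0.002
```

Request:
send_rows:
  increments:
    - {"delta_pos": [-0.002, 0.007, 0.045], "spin": -0.005, "claw": -1}
    - {"delta_pos": [-0.002, 0.007, 0.045], "spin": -0.005, "claw": -1}
    - {"delta_pos": [0, 0, 0.045], "spin": 0, "claw": -1}
    - {"delta_pos": [0, 0, 0], "spin": 0, "claw": -1}
    - {"delta_pos": [0, 0, 0], "spin": 0, "claw": -1}

```text
time_s: 2.17
eef_pos: [431.3, -74.7, 63.2]
orientation: [-3.141, -0.005, 0.098]
contact_force: [-0.6, 0.7, -0.6]
gripper_width: 1.003
```

```bash
python3 -c "
from h import *
plan(428.5,-75,3,.095)"
```

```text
t 2.17 at [ 4.31333e+02 -7.47060e+01  6.32260e+01  9.80000e-02] F [-0.6  0.7 -0.6] w 1.003 rp [-3.141 -0.005]
[-0.0014, 0.0, 0.0301] spin 0.002
[-0.0014, 0.0, 0.0301] spin 0.002
```

Request:
send_rows:
  increments:
    - {"delta_pos": [-0.0015, 0, 0.03], "spin": 0, "claw": -1}
    - {"delta_pos": [-0.001, 0, 0.022], "spin": 0, "claw": -1}
    - {"delta_pos": [0, 0, 0.005], "spin": 0, "claw": -1}
    - {"delta_pos": [0, 0, 0], "spin": 0, "claw": -1}

```text
time_s: 2.68
eef_pos: [433.9, -75.8, 11.8]
orientation: [3.139, -0.016, 0.097]
contact_force: [0.5, -0.8, -0.1]
gripper_width: 1.002
```

Request:
send_rows:
  increments:
    - {"delta_pos": [-0.004, 0.0, 0.006], "spin": 0, "claw": -1}
    - {"delta_pos": [0, 0, 0], "spin": 0, "claw": -1}
    - {"delta_pos": [0, 0, 0], "spin": 0, "claw": -1}

```text
time_s: 3.05
eef_pos: [430.9, -76.5, 7.5]
orientation: [3.139, -0.019, 0.097]
contact_force: [0.2, 0.4, 0.9]
gripper_width: 0.998
```

Request:
send_rows:
  increments:
    - {"delta_pos": [-0.002, -0.001, 0.005], "spin": 0, "claw": -1}
    - {"delta_pos": [0, 0, 0], "spin": 0, "claw": -1}

```text
time_s: 3.3
eef_pos: [428.9, -75.6, 2.2]
orientation: [3.139, -0.019, 0.097]
contact_force: [-0.2, -0.4, -0.2]
gripper_width: 1.004
```

```bash
python3 -c "
from h import *
print(arm.read_state()['joint_pos'].round(3))
plan(428.5,-75,3,.095)"
```

```text
[ 0.095  0.658 -0.073  2.238  0.196  0.232 -1.626]
t 3.3 at [ 4.28853e+02 -7.56070e+01  2.21600e+00  9.70000e-02] F [-0.2 -0.4 -0.2] w 1.004 rp [ 3.139 -0.019]
[-0.0003, -0.0006, -0.0008] spin 0.002
```

Request:
send_rows:
  force: 40
  increments:
    - {"delta_pos": [0, 0, 0], "spin": 0, "claw": 1}
    - {"delta_pos": [0, 0, 0], "spin": 0, "claw": 1}
    - {"delta_pos": [0, 0, 0], "spin": 0, "claw": 1}
    - {"delta_pos": [0, 0, 0], "spin": 0, "claw": 1}
    - {"delta_pos": [0, 0, 0], "spin": 0, "claw": 1}

```text
time_s: 3.92
eef_pos: [428.9, -75.6, 2.9]
orientation: [3.139, -0.019, 0.097]
contact_force: [-0.7, 0.5, -0.3]
gripper_width: 0.663
```

Request:
send_rows:
  increments:
    - {"delta_pos": [0, 0, -0.03], "spin": 0, "claw": 1}
    - {"delta_pos": [0, 0, -0.05], "spin": 0, "claw": 1}
    - {"delta_pos": [0.03, 0.01, -0.03], "spin": 0, "claw": 1}
    - {"delta_pos": [0.04, 0.02, 0], "spin": 0, "claw": 1}
    - {"delta_pos": [0.02, 0.01, 0], "spin": 0, "claw": 1}
    - {"delta_pos": [0, 0, 0], "spin": 0, "claw": 1}
    - {"delta_pos": [0, 0, 0], "spin": 0, "claw": 1}

```text
time_s: 4.8
eef_pos: [521.3, -107.2, 117.8]
orientation: [3.139, -0.017, 0.098]
contact_force: [0.1, 0.5, -1.1]
gripper_width: 0.664
```

```bash
python3 -c "
from h import *
c=snap('wrist','w3.png'); print(proj(c,[618.7,-120.3,33]))
plan(618.7,-120.3,100,.095)"
```

```text
[308.4156169   79.04206434]
t 4.85 at [ 5.21352e+02 -1.07217e+02  1.17806e+02  9.80000e-02] F [ 0.5 -0.3 -0.8] w 0.666 rp [ 3.139 -0.017]
[0.0478, 0.0113, 0.0089] spin 0.001
[0.0478, 0.0112, 0.0089] spin 0.001
```

View pics/w3.png

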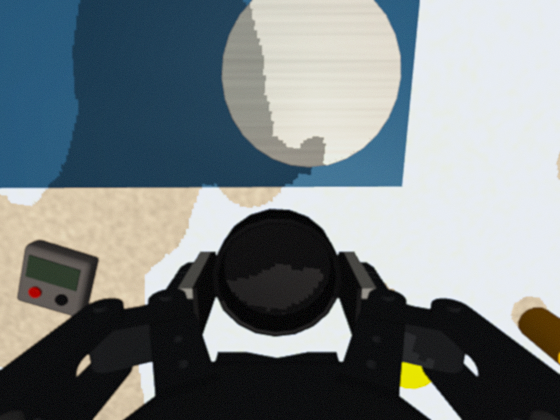

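The cup is held level at about (277,270) between the pads. The stage disc spans u 222–401 with its centre near (311,77). I'll fit the disc by casting edge rays to its plane, and the balance pan from the fixed cameras.

```bash
cat >> h.py <<'E'
def circ(P):
    P=np.asarray(P)[:,:2];A=np.c_[2*P,np.ones(len(P))];s=np.linalg.lstsq(A,(P**2).sum(1),rcond=None)[0]
    return s[:2].round(1),round(float(np.sqrt(s[2]+s[0]**2+s[1]**2)),1)
def fit(c,u,v,r,z,clip=None,sat=70):
    """disc on the blue mat: edge where saturation rises, scanned along spokes"""
    h=cv2.GaussianBlur(cv2.cvtColor(c['img'],cv2.COLOR_RGB2HSV),(3,3),0)[...,1].astype(int);P=[]
    for a in np.arange(0,2*np.pi,.05):
        if clip and not clip(a): continue
        for k in np.arange(.6*r,1.5*r,.5):
            x,y=u+k*np.cos(a),v+k*np.sin(a)
            if not(0<=round(x)<560 and 0<=round(y)<420): break
            if h[round(y),round(x)]>sat: P.append(plane(c,x,y,z)); break
    P=np.array(P); 
    for _ in range(3):
        o,R=circ(P); e=abs(np.hypot(*(P[:,:2]-o).T)-R); P=P[e<max(2,1.5*np.median(e))]
    return circ(P),len(P)
E
python3 -c "
from h import *
c=snap('wrist');print('wrist',[fit(c,311,77,88,z) for z in(28,33)])
for z in (28,33,38): print(z,'top',fit(snap('top'),314,178,27,z),'scene',fit(snap('scene'),239,239,25,z,lambda a:True))
print('cup held', plane(c,277,272,110), arm.read_state()['eef_pos'])
"
```

```text
wrist [((array([ 620.8, -122.2]), 61.5), 98), ((array([ 620. , -121.8]), 60.2), 98)]
28 top ((array([ 622.8, -120.7]), 59.8), 44) scene ((array([ 622.4, -120.4]), 63.7), 62)
33 top ((array([ 628.3, -121.3]), 53.4), 34) scene ((array([ 625.6, -119.7]), 63.5), 62)
38 top ((array([ 620. , -120.1]), 59.9), 36) scene ((array([ 628.2, -119.3]), 63.0), 61)
cup held [ 512.9 -109.2  110. ] [ 522.00540534 -107.35647107  118.14390974]
```

```bash
python3 -c "
from h import *
c=snap('wrist');print('cup held', plane(c,277.5,271.5,133), plane(c,217,271,133),plane(c,338,271,133))
plan(620,-121.5,70,.095)
"
```

```text
cup held [ 524.6 -108.4  133. ] [522.2 -81.8 133. ] [ 527.4 -135.   133. ]
t 5.25 at [ 5.22079e+02 -1.07360e+02  1.18155e+02  9.80000e-02] F [-0.4  1.  -0.5] w 0.662 rp [ 3.139 -0.018]
[0.032, 0.0079, 0.0161] spin 0.001
[0.032, 0.0078, 0.0161] spin 0.001
[0.032, 0.0078, 0.0161] spin 0.001
```

Request:
send_rows:
  increments:
    - {"delta_pos": [0.034, 0.008, 0.016], "spin": 0, "claw": 1}
    - {"delta_pos": [0.034, 0.008, 0.016], "spin": 0, "claw": 1}
    - {"delta_pos": [0.028, 0.007, 0.016], "spin": 0, "claw": 1}
    - {"delta_pos": [0, 0, 0], "spin": 0, "claw": 1}
    - {"delta_pos": [0, 0, 0], "spin": 0, "claw": 1}

```text
time_s: 5.88
eef_pos: [622.8, -121.3, 70.8]
orientation: [3.138, -0.018, 0.098]
contact_force: [-0.2, -0.0, -0.3]
gripper_width: 0.665
```

Request:
send_rows:
  increments:
    - {"delta_pos": [-0.004, 0, 0.02], "spin": 0, "claw": 1}
    - {"delta_pos": [-0.001, 0, 0.011], "spin": 0, "claw": 1}
    - {"delta_pos": [0, 0, 0], "spin": 0, "claw": 1}
    - {"delta_pos": [0, 0, 0], "spin": 0, "claw": 1}

```text
time_s: 6.38
eef_pos: [617.9, -121.8, 41.5]
orientation: [3.138, -0.02, 0.098]
contact_force: [-0.9, -0.9, -0.4]
gripper_width: 0.668
```

Request:
send_rows:
  increments:
    - {"delta_pos": [0.001, -0.0005, 0.004], "spin": 0, "claw": 1}
    - {"delta_pos": [0, 0, 0], "spin": 0, "claw": 1}
    - {"delta_pos": [0, 0, 0.001], "spin": 0, "claw": 1}
    - {"delta_pos": [0, 0, 0], "spin": 0, "claw": 1}

```text
time_s: 6.88
eef_pos: [619.6, -121.3, 37.3]
orientation: [3.137, -0.021, 0.098]
contact_force: [-0.6, -0.2, -1.9]
gripper_width: 0.667
```

Request:
send_rows:
  increments:
    - {"delta_pos": [-0.0005, 0, 0.001], "spin": 0, "claw": 1}
    - {"delta_pos": [0, 0, 0], "spin": 0, "claw": 1}
    - {"delta_pos": [0, 0, 0], "spin": 0, "claw": -1}
    - {"delta_pos": [0, 0, 0], "spin": 0, "claw": -1}
    - {"delta_pos": [0, 0, 0], "spin": 0, "claw": -1}
    - {"delta_pos": [0, 0, -0.03], "spin": 0, "claw": -1}
    - {"delta_pos": [0, 0, -0.05], "spin": 0, "claw": -1}
    - {"delta_pos": [-0.03, -0.03, -0.05], "spin": 0, "claw": -1}
    - {"delta_pos": [-0.03, -0.04, 0], "spin": 0, "claw": -1}

```text
time_s: 8.0
eef_pos: [551.4, -59.4, 165.3]
orientation: [3.137, -0.022, 0.094]
contact_force: [1.4, 1.4, -1.0]
gripper_width: 0.999
```

```bash
python3 -c "
from h import *
c=snap('wrist','w4.png'); print(proj(c,[620,-121.5,51]))
cv2.imwrite('pics/s4.png',cv2.resize(snap('top')['img'][130:290,40:360],None,fx=2.5,fy=2.5)[:,:,::-1])
plan(500,250,200,.095)"
```

```text
[361.38992463 130.39252759]
t 8.1 at [ 5.48421e+02 -5.58690e+01  1.63357e+02  9.90000e-02] F [ 0.6 -0.6 -0.5] w 1.003 rp [ 3.139 -0.017]
[-0.003, -0.0515, -0.0061] spin 0.001
[-0.003, -0.0515, -0.0061] spin 0.001
[-0.003, -0.0515, -0.0061] spin 0.001
[-0.0031, -0.0515, -0.0061] spin 0.001
[-0.0031, -0.0515, -0.0061] spin 0.001
[-0.0032, -0.0515, -0.0061] spin 0.001
```

View pics/w4.png

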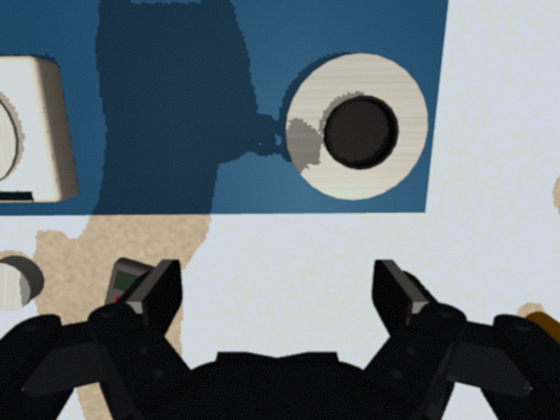

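The cup sits on the stage. Its rim centre is at (361,131), predicted (361,130). Steel weight next.

```bash
python3 -c "
from h import *
T=snap('top');S=snap('scene');c=snap('wrist')
g=cv2.cvtColor(c['img'],cv2.COLOR_RGB2HSV);l=cv2.connectedComponentsWithStats((g[...,2]<75).astype(np.uint8))
i=l[1][131,361];print('cup',l[2][i],l[3][i],plane(c,*l[3][i],45),'stage',fit(c,357,126,71,33))
print('steel approx',plane(T,86,187,60),tri((T,86,187),(S,453.5,216)))
x,y=plane(T,86,187,60)[:2]
plan(x-20,y,180,.095)"
```

```text
cup [ 325   93   76   75 4372] [362.69030192 130.47552608] [ 619.  -122.6   45. ] stage ((array([ 620.1, -121.7]), 60.5), 126)
steel approx [586.4 365.4  60. ] (array([587.1, 368.9,  55. ]), np.float64(2.0))
t 8.25 at [ 5.50956e+02 -5.95390e+01  1.62479e+02  9.60000e-02] F [ 0.8 -1.   0.1] w 1.0 rp [ 3.138 -0.017]
[0.007, -0.0527, -0.0022] spin 0.0
[0.007, -0.0527, -0.0022] spin 0.0
[0.007, -0.0527, -0.0022] spin 0.0
[0.007, -0.0527, -0.0022] spin 0.0
[0.007, -0.0527, -0.0022] spin 0.0
[0.007, -0.0527, -0.0022] spin 0.0
[0.007, -0.0527, -0.0022] spin 0.0
[0.007, -0.0527, -0.0022] spin 0.0
```

Request:
send_rows:
  increments:
    - {"delta_pos": [0.007, -0.053, -0.002], "spin": 0, "claw": -1}
    - {"delta_pos": [0.007, -0.053, -0.002], "spin": 0, "claw": -1}
    - {"delta_pos": [0.007, -0.053, -0.002], "spin": 0, "claw": -1}
    - {"delta_pos": [0.007, -0.053, -0.002], "spin": 0, "claw": -1}
    - {"delta_pos": [0.007, -0.053, -0.002], "spin": 0, "claw": -1}
    - {"delta_pos": [0.007, -0.053, -0.002], "spin": 0, "claw": -1}
    - {"delta_pos": [0.007, -0.053, -0.002], "spin": 0, "claw": -1}
    - {"delta_pos": [0.007, -0.045, -0.002], "spin": 0, "claw": -1}
    - {"delta_pos": [0, 0, 0], "spin": 0, "claw": -1}
    - {"delta_pos": [0, 0, 0], "spin": 0, "claw": -1}

```text
time_s: 9.5
eef_pos: [577.1, 365.2, 171.8]
orientation: [3.134, -0.014, 0.08]
contact_force: [0.6, -0.3, 0.1]
gripper_width: 1.003
```

```bash
python3 -c "
from h import *
c=snap('wrist','w5.png'); print(proj(c,[587,367,60]),proj(c,[587,367,0]))
cv2.imwrite('pics/w5.png',c['img'][100:360,120:460,::-1])
plan(587,367,100,.095)"
```

```text
[273.32890982 195.29637889] [273.50136899 182.81960891]
t 9.55 at [5.76962e+02 3.65433e+02 1.71853e+02 8.00000e-02] F [-0.3 -0.1  0.6] w 1.001 rp [ 3.135 -0.014]
[0.0051, -0.0004, 0.0359] spin -0.007
[0.0051, -0.0003, 0.0359] spin -0.007
```

View pics/w5.png

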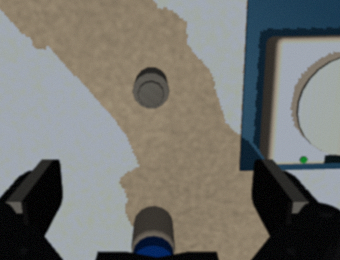

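The steel weight's knob is at full-image (271,194), about 2 px from predicted, which puts it near (588,369). The balance is at right and the blue jar at (274,340), well clear. I'll align and descend.

Request:
send_rows:
  increments:
    - {"delta_pos": [0.009, -0.003, 0.03], "spin": 0, "claw": -1}
    - {"delta_pos": [0.002, 0, 0.04], "spin": 0, "claw": -1}
    - {"delta_pos": [0, 0, 0.0], "spin": 0, "claw": -1}
    - {"delta_pos": [0, 0, 0], "spin": 0, "claw": -1}

```text
time_s: 10.05
eef_pos: [592.1, 364.8, 102.6]
orientation: [3.134, -0.017, 0.075]
contact_force: [0.2, -0.1, -0.6]
gripper_width: 1.001
```

```bash
python3 -c "
from h import *
c=snap('wrist');b=c['img'].copy()
u,v=map(int,proj(c,[588,369,60]));print(u,v)
g=cv2.GaussianBlur(cv2.cvtColor(b,cv2.COLOR_RGB2HSV),(3,3),0)
w=g[v-50:v+50,u-50:u+50]; print(np.median(w[45:55,45:55],(0,1)),np.median(w[:10],(0,1)))
m=(w[...,1]<40).astype(np.uint8);n,l,st,ce=cv2.connectedComponentsWithStats(m);i=l[50,50];print(st[i],ce[i]+[u-50,v-50])
cv2.imwrite('pics/w6.png',cv2.resize(b[v-60:v+60,u-80:u+80],None,fx=4,fy=4)[:,:,::-1])
plan(588,369,20,.095)"
```

```text
267 240
[21. 27. 88.] [ 18.  63. 146.]
[  28    8   45   58 2006] [267.388335   227.20737787]
t 10.1 at [5.91950e+02 3.64615e+02 1.02549e+02 7.50000e-02] F [ 0.5 -1.   0.1] w 1.001 rp [ 3.134 -0.016]
[-0.0018, -0.0023, 0.0413] spin -0.01
[-0.0018, -0.0024, 0.0413] spin -0.01
```

View pics/w6.png

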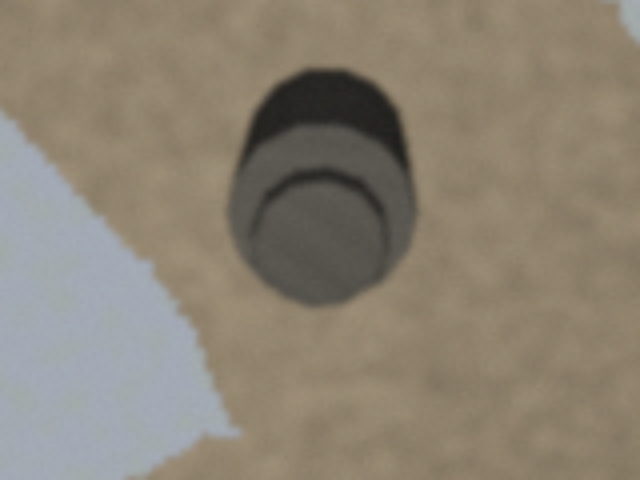

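The knob's centre is at full-image (267.5,240), exactly where predicted.

Request:
send_rows:
  increments:
    - {"delta_pos": [-0.004, -0.0047, 0.01], "spin": 0, "claw": -1}
    - {"delta_pos": [-0.001, 0, 0.035], "spin": -0.01, "claw": -1}
    - {"delta_pos": [-0.001, 0, 0.03], "spin": -0.01, "claw": -1}
    - {"delta_pos": [0, 0, 0], "spin": 0, "claw": -1}
    - {"delta_pos": [0, 0, 0], "spin": 0, "claw": -1}

```text
time_s: 10.72
eef_pos: [587.7, 371.4, 30.3]
orientation: [3.138, -0.022, 0.095]
contact_force: [-0.3, 0.1, -0.4]
gripper_width: 1.001
```

Request:
send_rows:
  force: 60
  increments:
    - {"delta_pos": [0.0005, 0.002, 0.01], "spin": 0, "claw": -1}
    - {"delta_pos": [0, 0, 0], "spin": 0, "claw": -1}
    - {"delta_pos": [0, 0, 0], "spin": 0, "claw": 1}
    - {"delta_pos": [0, 0, 0], "spin": 0, "claw": 1}
    - {"delta_pos": [0, 0, 0], "spin": 0, "claw": 1}
    - {"delta_pos": [0, 0, 0], "spin": 0, "claw": 1}
    - {"delta_pos": [0, 0, 0], "spin": 0, "claw": 1}
    - {"delta_pos": [0, 0, 0], "spin": 0, "claw": 1}

```text
time_s: 11.72
eef_pos: [590.0, 370.2, 23.1]
orientation: [3.14, -0.026, 0.095]
contact_force: [-0.4, -0.7, 0.5]
gripper_width: 0.34
```

```bash
python3 -c "
from h import *
plan(619,-112,150,.095,s=(590,370,150,.095))"
```

```text
[-0.0019, 0.0536, -0.0] spin -0.0
[-0.0019, 0.0536, -0.0] spin -0.0
[-0.0019, 0.0536, -0.0] spin -0.0
[-0.0019, 0.0536, -0.0] spin -0.0
[-0.0019, 0.0536, -0.0] spin -0.0
[-0.0019, 0.0536, -0.0] spin -0.0
[-0.0019, 0.0536, -0.0] spin -0.0
[-0.0019, 0.0536, -0.0] spin -0.0
[-0.0019, 0.0536, -0.0] spin -0.0
```

Request:
send_rows:
  increments:
    - {"delta_pos": [0, 0, -0.03], "spin": 0, "claw": 1}
    - {"delta_pos": [0, 0, -0.05], "spin": 0, "claw": 1}
    - {"delta_pos": [0, 0, -0.045], "spin": 0, "claw": 1}
    - {"delta_pos": [0, 0, 0], "spin": 0, "claw": 1}

```text
time_s: 12.22
eef_pos: [585.8, 369.6, 149.7]
orientation: [3.138, -0.023, 0.095]
contact_force: [0.1, -1.1, -2.8]
gripper_width: 0.342
```

Request:
send_rows:
  increments:
    - {"delta_pos": [-0.001, 0.052, 0], "spin": 0, "claw": 1}
    - {"delta_pos": [-0.001, 0.052, 0], "spin": 0, "claw": 1}
    - {"delta_pos": [-0.001, 0.052, 0], "spin": 0, "claw": 1}
    - {"delta_pos": [-0.001, 0.052, 0], "spin": 0, "claw": 1}
    - {"delta_pos": [-0.001, 0.052, 0], "spin": 0, "claw": 1}
    - {"delta_pos": [-0.001, 0.052, 0], "spin": 0, "claw": 1}
    - {"delta_pos": [-0.001, 0.052, 0], "spin": 0, "claw": 1}
    - {"delta_pos": [-0.001, 0.052, 0], "spin": 0, "claw": 1}
    - {"delta_pos": [0, 0.04, 0], "spin": 0, "claw": 1}
    - {"delta_pos": [0, 0, 0], "spin": 0, "claw": 1}

```text
time_s: 13.48
eef_pos: [616.4, -100.3, 138.6]
orientation: [3.138, -0.008, 0.097]
contact_force: [-0.8, 0.1, -2.7]
gripper_width: 0.338
```

Tilt has eased. I'll centre over the cup.

Request:
send_rows:
  increments:
    - {"delta_pos": [0.003, 0.021, 0.03], "spin": 0, "claw": 1}
    - {"delta_pos": [0, 0, 0], "spin": 0, "claw": 1}
    - {"delta_pos": [0, 0, 0], "spin": 0, "claw": 1}

```text
time_s: 13.85
eef_pos: [620.8, -119.5, 105.7]
orientation: [3.14, -0.005, 0.098]
contact_force: [0.2, 0.4, -2.7]
gripper_width: 0.343
```

```bash
python3 -c "
from h import *
c=snap('wrist');b=c['img']; e=arm.read_state()['eef_pos']; print(proj(c,e+[0,0,37]),proj(c,[619.5,-122,51]))
cv2.imwrite('pics/w7.png',b[120:400,100:480,::-1])
plan(621,-122,70,.095)"
```

```text
[274.76886979 304.72565809] [278.71851338 229.8647699 ]
t 13.9 at [ 6.20503e+02 -1.19687e+02  1.05501e+02  9.80000e-02] F [-0.  -0.8 -2.3] w 0.34 rp [ 3.14  -0.005]
[0.0003, 0.0024, 0.0355] spin 0.003
```

View pics/w7.png

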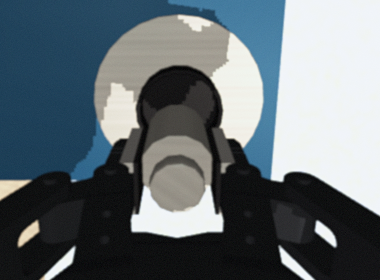

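The steel weight hangs upright, with its knob at full-image (276,300), and is lined up with the cup (cavity centred near u 278). I'll lower it.

Request:
send_rows:
  increments:
    - {"delta_pos": [-0.001, 0.002, 0.02], "spin": 0, "claw": 1}
    - {"delta_pos": [0, 0, 0.015], "spin": 0, "claw": 1}
    - {"delta_pos": [0, 0, 0.0], "spin": 0, "claw": 1}
    - {"delta_pos": [0, 0, 0], "spin": 0, "claw": 1}

```text
time_s: 14.4
eef_pos: [619.9, -120.3, 68.0]
orientation: [3.14, -0.005, 0.099]
contact_force: [-0.0, 0.1, -3.1]
gripper_width: 0.339
```

Request:
send_rows:
  increments:
    - {"delta_pos": [0, 0.0015, 0.006], "spin": 0, "claw": 1}
    - {"delta_pos": [0, 0, 0], "spin": 0, "claw": 1}
    - {"delta_pos": [0, 0, 0.001], "spin": 0, "claw": 1}
    - {"delta_pos": [0, 0, 0], "spin": 0, "claw": 1}

```text
time_s: 14.9
eef_pos: [620.5, -122.1, 61.4]
orientation: [3.14, -0.006, 0.099]
contact_force: [-0.1, -0.7, -2.5]
gripper_width: 0.336
```

Request:
send_rows:
  increments:
    - {"delta_pos": [-0.0005, 0, 0.0015], "spin": 0, "claw": 1}
    - {"delta_pos": [0, 0, 0], "spin": 0, "claw": 1}
    - {"delta_pos": [0, 0, 0], "spin": 0, "claw": 1}

```text
time_s: 15.28
eef_pos: [620.3, -122.1, 60.3]
orientation: [3.14, -0.007, 0.099]
contact_force: [1.1, 0.5, -2.0]
gripper_width: 0.34
```

Request:
send_rows:
  increments:
    - {"delta_pos": [0, 0, 0.0005], "spin": 0, "claw": 0}
    - {"delta_pos": [0, 0, 0], "spin": 0, "claw": -1}
    - {"delta_pos": [0, 0, 0], "spin": 0, "claw": -1}
    - {"delta_pos": [0, 0, 0], "spin": 0, "claw": -1}
    - {"delta_pos": [0, 0, -0.03], "spin": 0, "claw": -1}
    - {"delta_pos": [0, 0, -0.05], "spin": 0, "claw": -1}
    - {"delta_pos": [0, 0, -0.05], "spin": 0, "claw": -1}
    - {"delta_pos": [-0.045, 0.03, 0], "spin": 0, "claw": -1}
    - {"delta_pos": [0, 0, 0], "spin": 0, "claw": -1}

```text
time_s: 16.4
eef_pos: [576.5, -157.2, 193.6]
orientation: [3.139, -0.007, 0.1]
contact_force: [0.8, 0.3, 0.1]
gripper_width: 1.003
```

```bash
python3 -c "
from h import *
T=snap('top');S=snap('scene')
print('brass',plane(T,425.6,264.5,60),tri((T,425.6,264.5),(S,145.6,166)))
c=snap('wrist');print(proj(c,[620,-122,97]))
a=cv2.resize(T['img'][150:210,270:350],None,fx=5,fy=5);b=cv2.resize(c['img'],(400,300));cv2.imwrite('pics/w8.png',np.hstack([a,b])[:,:,::-1])
plan(420,-355,170,.095)"
```

```text
brass [ 434.8 -358.3   60. ] (array([ 434.8, -357.5,   54.6]), np.float64(5.7))
[238.32814288 154.22663904]
t 16.55 at [ 5.79241e+02 -1.53478e+02  1.93108e+02  1.04000e-01] F [ 0.4 -0.  -0.7] w 1.0 rp [ 3.141 -0.008]
[-0.0359, 0.0368, 0.0046] spin 0.002
[-0.0358, 0.0368, 0.0046] spin 0.002
[-0.0357, 0.0369, 0.0046] spin 0.002
[-0.0357, 0.037, 0.0046] spin 0.002
[-0.0356, 0.037, 0.0046] spin 0.002
```

View pics/w8.png

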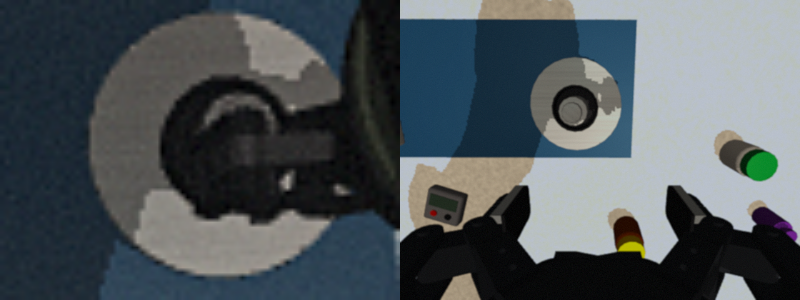

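The wrist half shows the steel weight upright and centred in the cup; in the top half the arm hides it. Now brass, near (435,-358), with the jaws turned away from the purple look-alike.

```bash
python3 -c "
from h import *
plan(415,-350,170,-.4)"
```

```text
t 16.55 at [ 5.79241e+02 -1.53478e+02  1.93108e+02  1.04000e-01] F [ 0.4 -0.  -0.7] w 1.0 rp [ 3.141 -0.008]
[-0.0368, 0.0357, 0.0046] spin 0.101
[-0.033, 0.0392, 0.0046] spin 0.101
[-0.0289, 0.0423, 0.0046] spin 0.101
[-0.0245, 0.045, 0.0046] spin 0.101
[-0.0198, 0.0472, 0.0046] spin 0.101
```

Request:
send_rows:
  increments:
    - {"delta_pos": [-0.037, 0.036, 0.004], "spin": 0.1, "claw": -1}
    - {"delta_pos": [-0.033, 0.039, 0.004], "spin": 0.1, "claw": -1}
    - {"delta_pos": [-0.029, 0.042, 0.004], "spin": 0.1, "claw": -1}
    - {"delta_pos": [-0.0245, 0.045, 0.004], "spin": 0.1, "claw": -1}
    - {"delta_pos": [-0.02, 0.042, 0.004], "spin": 0.1, "claw": -1}
    - {"delta_pos": [0, 0, 0], "spin": 0, "claw": -1}
    - {"delta_pos": [0, 0, 0], "spin": 0, "claw": -1}

```text
time_s: 17.42
eef_pos: [416.2, -345.1, 167.7]
orientation: [-3.135, -0.005, -0.402]
contact_force: [-0.7, 0.3, 0.3]
gripper_width: 1.0
```

```bash
python3 -c "
from h import *
c=snap('wrist'); cv2.imwrite('pics/w9.png',c['img'][:,:,::-1])
g=cv2.cvtColor(c['img'],cv2.COLOR_RGB2HSV)
p=proj(c,[435,-358,60]);print(p)
m=cv2.inRange(g,(12,120,60),(32,255,255));m[330:]=0
n,l,st,ce=cv2.connectedComponentsWithStats(m);print([(s[:5].tolist(),e.round(1)) for s,e in zip(st,ce) if 200<s[4]<50000])
plan(435,-358,100,-.4)"
```

```text
[281.80661123 180.62470876]
[([264, 159, 37, 37, 1070], array([282.3, 177.1])), ([108, 232, 49, 46, 1658], array([132. , 254.6]))]
t 17.48 at [ 4.16040e+02 -3.45142e+02  1.67635e+02 -4.02000e-01] F [-0.9 -0.5  0.5] w 0.998 rp [-3.135 -0.005]
[0.0112, 0.0022, 0.0338] spin -0.001
[0.0112, 0.0022, 0.0338] spin -0.001
```

View pics/w9.png

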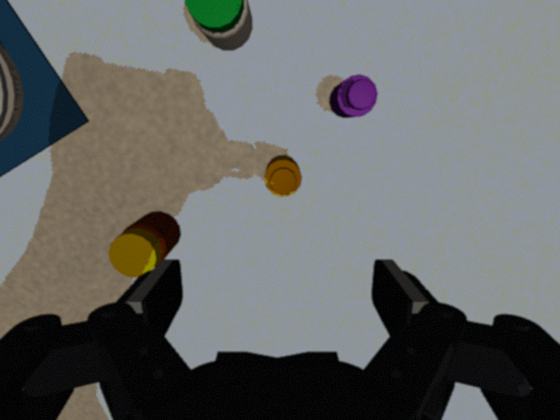

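Brass knob is at (283,181), predicted (282,181). Purple is at (358,95), clear of the jaws, and amber at (133,255) is clear too. I'll descend.

Request:
send_rows:
  increments:
    - {"delta_pos": [0.012, 0.003, 0.03], "spin": 0, "claw": -1}
    - {"delta_pos": [0.0105, 0.0025, 0.04], "spin": 0, "claw": -1}
    - {"delta_pos": [0, 0, 0], "spin": 0, "claw": -1}
    - {"delta_pos": [0, 0, 0], "spin": 0, "claw": -1}

```text
time_s: 17.98
eef_pos: [439.8, -355.8, 97.5]
orientation: [-3.134, -0.007, -0.394]
contact_force: [-0.3, -1.2, 0.8]
gripper_width: 0.997
```

```bash
python3 -c "
from h import *
c=snap('wrist')
g=cv2.cvtColor(c['img'],cv2.COLOR_RGB2HSV)
m=cv2.inRange(g,(8,100,40),(32,255,255));m[330:]=0
n,l,st,ce=cv2.connectedComponentsWithStats(m)
for s in st[1:]:
    if s[4]>400: print(s[:5], plane(c,s[0]+s[2]/2,s[1]+s[3]-11,60))
print(proj(c,[434.7,-359,60]),proj(c,[434.7,-359,45]))
plan(434.7,-359,23,-.4)"
```

```text
[ 259  198   48   62 2269] [ 431.2 -357.4   60. ]
[ 60 285  57  41 891] [ 436.8 -223.1   60. ]
[283.3307405  243.07241297] [283.05633099 234.77742958]
t 18.02 at [ 4.39809e+02 -3.55722e+02  9.75240e+01 -3.94000e-01] F [ 0.5  0.1 -0.1] w 0.997 rp [-3.134 -0.007]
[-0.0017, 0.0025, 0.0373] spin 0.003
[-0.0017, 0.0025, 0.0373] spin 0.003
```

Request:
send_rows:
  increments:
    - {"delta_pos": [-0.003, 0.005, 0.01], "spin": 0, "claw": -1}
    - {"delta_pos": [-0.0005, 0, 0.035], "spin": 0, "claw": -1}
    - {"delta_pos": [0, 0, 0.025], "spin": 0, "claw": -1}
    - {"delta_pos": [0, 0, 0], "spin": 0, "claw": -1}
    - {"delta_pos": [0, 0, 0], "spin": 0, "claw": -1}

```text
time_s: 18.65
eef_pos: [435.5, -360.8, 29.5]
orientation: [-3.136, -0.013, -0.394]
contact_force: [-1.0, -0.0, 1.1]
gripper_width: 0.997
```

Request:
send_rows:
  force: 60
  increments:
    - {"delta_pos": [-0.001, -0.0015, 0.011], "spin": 0, "claw": -1}
    - {"delta_pos": [0, 0, 0], "spin": 0, "claw": -1}
    - {"delta_pos": [0, 0, 0], "spin": 0, "claw": 1}
    - {"delta_pos": [0, 0, 0], "spin": 0, "claw": 1}
    - {"delta_pos": [0, 0, 0], "spin": 0, "claw": 1}
    - {"delta_pos": [0, 0, 0], "spin": 0, "claw": 1}
    - {"delta_pos": [0, 0, 0], "spin": 0, "claw": 1}
    - {"delta_pos": [0, 0, 0], "spin": 0, "claw": 1}

```text
time_s: 19.65
eef_pos: [436.3, -359.7, 20.4]
orientation: [-3.137, -0.017, -0.394]
contact_force: [0.5, 0.9, 1.2]
gripper_width: 0.344
```

```bash
python3 -c "
from h import *
plan(588,185,170,.095,s=(435,-359,170,-.394))"
```

```text
[-0.0061, -0.051, -0.0] spin -0.044
[-0.0039, -0.0512, -0.0] spin -0.044
[-0.0016, -0.0513, -0.0] spin -0.044
[0.0007, -0.0514, -0.0] spin -0.044
[0.003, -0.0513, -0.0] spin -0.044
[0.0053, -0.0511, -0.0] spin -0.044
[0.0075, -0.0508, -0.0] spin -0.044
[0.0098, -0.0504, -0.0] spin -0.044
[0.012, -0.05, -0.0] spin -0.044
[0.0142, -0.0494, -0.0] spin -0.044
[0.0164, -0.0487, -0.0] spin -0.044
```

Request:
send_rows:
  increments:
    - {"delta_pos": [0, 0, -0.03], "spin": 0, "claw": 1}
    - {"delta_pos": [0, 0, -0.05], "spin": 0, "claw": 1}
    - {"delta_pos": [0, 0, -0.05], "spin": 0, "claw": 1}
    - {"delta_pos": [-0.006, -0.051, -0.02], "spin": -0.044, "claw": 1}
    - {"delta_pos": [-0.004, -0.051, 0], "spin": -0.044, "claw": 1}
    - {"delta_pos": [-0.002, -0.051, 0], "spin": -0.044, "claw": 1}
    - {"delta_pos": [0.001, -0.051, 0], "spin": -0.044, "claw": 1}
    - {"delta_pos": [0.003, -0.051, 0], "spin": -0.044, "claw": 1}
    - {"delta_pos": [0.005, -0.051, 0], "spin": -0.044, "claw": 1}
    - {"delta_pos": [0.0075, -0.051, 0], "spin": -0.044, "claw": 1}

```text
time_s: 20.9
eef_pos: [530.7, -7.3, 174.8]
orientation: [3.141, -0.016, -0.084]
contact_force: [0.1, -0.4, -2.2]
gripper_width: 0.346
```

```bash
python3 -c "
from h import *
plan(578,185,160,.095)"
```

```text
t 20.9 at [ 5.30658e+02 -7.32200e+00  1.74840e+02 -8.40000e-02] F [ 0.1 -0.4 -2.2] w 0.346 rp [ 3.141 -0.016]
[0.0077, -0.0489, 0.0037] spin -0.045
[0.0099, -0.0485, 0.0037] spin -0.045
[0.0121, -0.048, 0.0037] spin -0.045
[0.0142, -0.0474, 0.0037] spin -0.045
```

Request:
send_rows:
  increments:
    - {"delta_pos": [0.002, -0.049, 0.003], "spin": -0.045, "claw": 1}
    - {"delta_pos": [0.003, -0.0485, 0.003], "spin": -0.045, "claw": 1}
    - {"delta_pos": [0.004, -0.048, 0.003], "spin": -0.045, "claw": 1}
    - {"delta_pos": [0.005, -0.04, 0.003], "spin": -0.045, "claw": 1}
    - {"delta_pos": [0, 0, 0], "spin": 0, "claw": 1}
    - {"delta_pos": [0, 0, 0], "spin": 0, "claw": 1}

```text
time_s: 21.65
eef_pos: [546.9, 187.8, 160.7]
orientation: [3.139, -0.013, 0.107]
contact_force: [0.8, -0.9, -3.1]
gripper_width: 0.342
```

```bash
python3 -c "
from h import *
c=snap('wrist'); cv2.imwrite('pics/w10.png',c['img'][:,:,::-1]); e=arm.read_state()['eef_pos']
print(proj(c,[588.3,198.3,49]),proj(c,e+[0,0,40]))
plan(588,198,90,.095)"
```

```text
[267.53511703 155.38120425] [273.94053848 308.06054435]
t 21.7 at [5.46927e+02 1.87919e+02 1.60811e+02 1.07000e-01] F [-0.3  0.7 -3.5] w 0.345 rp [ 3.139 -0.013]
[0.021, -0.0028, 0.0354] spin 0.006
[0.0209, -0.0029, 0.0354] spin 0.006
```

View pics/w10.png

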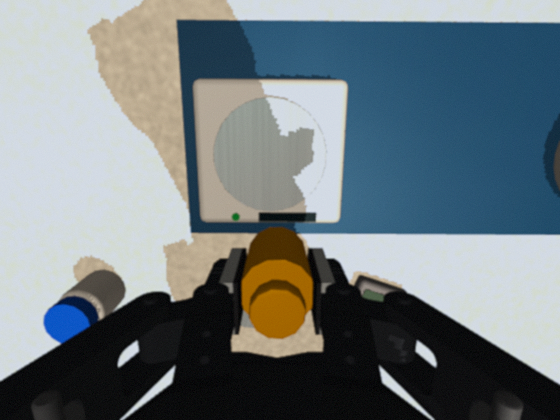

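The pan spans u 213–327, v 96–211, so its centre is (270,153), or about (590,197). That's the same 1–2 mm shift I saw at the stage. Brass is held upright with its knob at (277,307).

Request:
send_rows:
  increments:
    - {"delta_pos": [0.022, -0.0025, 0.02], "spin": 0.003, "claw": 1}
    - {"delta_pos": [0.021, -0.002, 0.03], "spin": 0.003, "claw": 1}
    - {"delta_pos": [0, 0, 0.015], "spin": 0, "claw": 1}
    - {"delta_pos": [0, 0, 0], "spin": 0, "claw": 1}
    - {"delta_pos": [0, 0, 0], "spin": 0, "claw": 1}

```text
time_s: 22.32
eef_pos: [591.8, 192.3, 96.4]
orientation: [3.138, -0.015, 0.095]
contact_force: [-0.6, -0.5, -3.0]
gripper_width: 0.342
```

Request:
send_rows:
  increments:
    - {"delta_pos": [-0.001, -0.0045, 0.01], "spin": 0, "claw": 1}
    - {"delta_pos": [0, 0, 0.01], "spin": 0, "claw": 1}
    - {"delta_pos": [0, 0, 0], "spin": 0, "claw": 1}
    - {"delta_pos": [0, 0, 0], "spin": 0, "claw": 1}

```text
time_s: 22.82
eef_pos: [590.7, 197.2, 76.6]
orientation: [3.139, -0.017, 0.095]
contact_force: [0.2, -0.0, -2.7]
gripper_width: 0.342
```

Request:
send_rows:
  increments:
    - {"delta_pos": [-0.0005, 0, 0.005], "spin": 0, "claw": 1}
    - {"delta_pos": [0, 0, 0], "spin": 0, "claw": 1}
    - {"delta_pos": [0, 0, 0.001], "spin": 0, "claw": 1}
    - {"delta_pos": [0, 0, 0], "spin": 0, "claw": 1}

```text
time_s: 23.32
eef_pos: [590.4, 197.0, 70.5]
orientation: [3.139, -0.017, 0.095]
contact_force: [-0.8, 0.2, -3.1]
gripper_width: 0.343
```

Request:
send_rows:
  increments:
    - {"delta_pos": [0, 0, 0.0012], "spin": 0, "claw": 1}
    - {"delta_pos": [0, 0, 0], "spin": 0, "claw": 1}
    - {"delta_pos": [0, 0, 0], "spin": 0, "claw": 0}
    - {"delta_pos": [0, 0, 0], "spin": 0, "claw": -1}
    - {"delta_pos": [0, 0, 0], "spin": 0, "claw": -1}
    - {"delta_pos": [0, 0, 0], "spin": 0, "claw": -1}
    - {"delta_pos": [0, 0, -0.03], "spin": 0, "claw": -1}
    - {"delta_pos": [0, 0, -0.05], "spin": 0, "claw": -1}
    - {"delta_pos": [0, 0, -0.04], "spin": 0, "claw": -1}
    - {"delta_pos": [-0.04, 0.02, 0], "spin": 0, "claw": -1}

```text
time_s: 24.58
eef_pos: [551.2, 174.7, 192.3]
orientation: [3.14, -0.018, 0.096]
contact_force: [0.1, -0.6, -0.5]
gripper_width: 1.002
```

```bash
python3 -c "
from h import *
T=snap('top');S=snap('scene');c=snap('wrist','w11.png')
print(plane(T,361.4,268,65),tri((T,361.4,268),(S,202,161.5)))
g=cv2.cvtColor(c['img'],cv2.COLOR_RGB2HSV)
p=proj(c,[590,197,109]);print('pred knob',p,'pan',proj(c,[590,197,49]))
m=cv2.inRange(g,(10,110,50),(32,255,255));m[330:]=0
n,l,st,ce=cv2.connectedComponentsWithStats(m)
print([s.tolist() for s in st[1:] if s[4]>400])
plan(410,-215,180,.095)"
```

```text
[ 425.6 -219.2   65. ] (array([ 425.4, -218.3,   58.2]), np.float64(5.0))
pred knob [243.50313669 154.71457736] pan [250.01420092 148.78667907]
[[226, 134, 43, 43, 1456]]
t 24.73 at [5.48498e+02 1.72148e+02 1.90349e+02 9.50000e-02] F [0.1 0.4 0.8] w 0.998 rp [ 3.137 -0.013]
[-0.0218, 0.0465, 0.0013] spin -0.0
[-0.0218, 0.0465, 0.0013] spin -0.0
[-0.0218, 0.0465, 0.0013] spin -0.0
[-0.0218, 0.0465, 0.0013] spin -0.0
[-0.0218, 0.0465, 0.0013] spin -0.0
[-0.0218, 0.0465, 0.0013] spin -0.0
[-0.0218, 0.0465, 0.0013] spin -0.0
[-0.0218, 0.0465, 0.0013] spin -0.0
```

Brass on the pan: the blob's centre is (247,155), between the predicted knob (243,155) and base (250,149), so it's upright and centred. Amber next.

Request:
send_rows:
  increments:
    - {"delta_pos": [-0.022, 0.0465, 0.002], "spin": 0, "claw": -1}
    - {"delta_pos": [-0.022, 0.0465, 0.002], "spin": 0, "claw": -1}
    - {"delta_pos": [-0.022, 0.0465, 0.002], "spin": 0, "claw": -1}
    - {"delta_pos": [-0.022, 0.0465, 0.002], "spin": 0, "claw": -1}
    - {"delta_pos": [-0.022, 0.0465, 0.002], "spin": 0, "claw": -1}
    - {"delta_pos": [-0.022, 0.0465, 0.002], "spin": 0, "claw": -1}
    - {"delta_pos": [-0.022, 0.0465, 0.002], "spin": 0, "claw": -1}
    - {"delta_pos": [-0.018, 0.04, 0.002], "spin": 0, "claw": -1}
    - {"delta_pos": [0, 0, 0], "spin": 0, "claw": -1}
    - {"delta_pos": [0, 0, 0], "spin": 0, "claw": -1}

```text
time_s: 25.98
eef_pos: [414.6, -217.7, 171.7]
orientation: [3.139, -0.018, 0.098]
contact_force: [0.8, 0.8, -0.9]
gripper_width: 1.001
```

```bash
cat > amb.py <<'E'
from h import *
import sys
x,y,lo,hi=float(sys.argv[1]),float(sys.argv[2]),eval(sys.argv[3]),eval(sys.argv[4])
c=snap('wrist')
g=cv2.cvtColor(c['img'],cv2.COLOR_RGB2HSV);p=proj(c,[x,y,65]);print('pred',p, g[int(p[1]),int(p[0])])
m=cv2.inRange(g,lo,hi);n,l,st,ce=cv2.connectedComponentsWithStats(m)
for s,e in zip(st[1:],ce[1:]):
    if s[4]>300: print(s,e.round(1),plane(c,*e,65))
plan(x,y,100,.095)
E
python3 amb.py 426 -219 '(24,110,80)' '(38,255,255)'
```

```text
pred [278.09878286 195.58824904] [ 31 255 139]
[ 254  173   48   46 1770] [277.6 195.2] [ 426.2 -218.6   65. ]
t 26.02 at [ 4.14594e+02 -2.17716e+02  1.71746e+02  9.80000e-02] F [0.1 0.1 0.5] w 1.0 rp [ 3.139 -0.018]
[0.0056, 0.0012, 0.0359] spin 0.001
[0.0056, 0.0012, 0.0359] spin 0.001
```

Request:
send_rows:
  increments:
    - {"delta_pos": [0.006, 0.0012, 0.035], "spin": 0, "claw": -1}
    - {"delta_pos": [0.003, 0, 0.04], "spin": 0, "claw": -1}
    - {"delta_pos": [0, 0, 0], "spin": 0, "claw": -1}
    - {"delta_pos": [0, 0, 0], "spin": 0, "claw": -1}

```text
time_s: 26.52
eef_pos: [428.6, -215.1, 97.0]
orientation: [3.138, -0.021, 0.104]
contact_force: [0.0, -0.3, 0.7]
gripper_width: 1.003
```

Request:
send_rows:
  increments:
    - {"delta_pos": [-0.003, 0.0035, 0.01], "spin": 0.006, "claw": -1}
    - {"delta_pos": [-0.001, 0, 0.035], "spin": 0, "claw": -1}
    - {"delta_pos": [-0.001, 0, 0.03], "spin": 0, "claw": -1}
    - {"delta_pos": [0, 0, 0], "spin": 0, "claw": -1}
    - {"delta_pos": [0, 0, 0], "spin": 0, "claw": -1}

```text
time_s: 27.15
eef_pos: [427.9, -221.5, 24.5]
orientation: [3.134, -0.028, 0.096]
contact_force: [-0.6, 0.5, 0.1]
gripper_width: 1.0
```

Request:
send_rows:
  force: 50
  increments:
    - {"delta_pos": [-0.002, -0.0025, 0.009], "spin": 0, "claw": -1}
    - {"delta_pos": [0, 0, 0], "spin": 0, "claw": -1}
    - {"delta_pos": [0, 0, 0], "spin": 0, "claw": 1}
    - {"delta_pos": [0, 0, 0], "spin": 0, "claw": 1}
    - {"delta_pos": [0, 0, 0], "spin": 0, "claw": 1}
    - {"delta_pos": [0, 0, 0], "spin": 0, "claw": 1}
    - {"delta_pos": [0, 0, 0], "spin": 0, "claw": 1}
    - {"delta_pos": [0, 0, 0], "spin": 0, "claw": 1}

```text
time_s: 28.15
eef_pos: [427.0, -219.8, 17.7]
orientation: [3.132, -0.032, 0.096]
contact_force: [0.5, 0.4, -0.7]
gripper_width: 0.497
```

```bash
python3 -c "
from h import *
plan(560,20,120,.095,s=(426,-219,120,.096))"
```

```text
[0.0313, -0.045, -0.0] spin 0.0
[0.0312, -0.045, -0.0] spin 0.0
[0.0312, -0.045, -0.0] spin 0.0
[0.0312, -0.045, -0.0] spin 0.0
[0.0312, -0.045, -0.0] spin 0.0
```

Request:
send_rows:
  increments:
    - {"delta_pos": [0, 0, -0.03], "spin": 0, "claw": 1}
    - {"delta_pos": [0, 0, -0.05], "spin": 0, "claw": 1}
    - {"delta_pos": [0.01, -0.01, -0.03], "spin": 0, "claw": 1}
    - {"delta_pos": [0.03, -0.043, 0], "spin": 0, "claw": 1}
    - {"delta_pos": [0.031, -0.045, 0], "spin": 0, "claw": 1}
    - {"delta_pos": [0.031, -0.045, 0], "spin": 0, "claw": 1}
    - {"delta_pos": [0.031, -0.045, 0], "spin": 0, "claw": 1}
    - {"delta_pos": [0.025, -0.037, 0], "spin": 0, "claw": 1}
    - {"delta_pos": [0, 0, 0], "spin": 0, "claw": 1}
    - {"delta_pos": [0, 0, 0], "spin": 0, "claw": 1}

```text
time_s: 29.4
eef_pos: [562.9, 26.8, 133.6]
orientation: [3.133, -0.031, 0.092]
contact_force: [-0.3, -0.5, -1.5]
gripper_width: 0.499
```

```bash
cat > hold.py <<'E'
from h import *
import sys
lo,hi,x,y,zg=eval(sys.argv[1]),eval(sys.argv[2]),*map(float,sys.argv[3:])
c=snap('wrist');e=arm.read_state()['eef_pos'];z=e[2]+65-zg
g=cv2.cvtColor(c['img'],cv2.COLOR_RGB2HSV)
n,l,st,ce=cv2.connectedComponentsWithStats(cv2.inRange(g,lo,hi)); i=1+np.argmax(st[1:,4])
P=plane(c,*ce[i],z);o=P[:2]-e[:2];print(st[i],'cap centre',P,'offset',o.round(1))
plan(x-o[0],y-o[1],60,.094)
E
python3 hold.py '(24,110,80)' '(38,255,255)' 605 37.6 17.7
```

```text
[ 221  266  115   90 8005] cap centre [564.8  26.2 181. ] offset [ 1.9 -0.7]
t 29.45 at [5.62939e+02 2.68900e+01 1.33726e+02 9.20000e-02] F [-0.5  0.4 -2. ] w 0.501 rp [ 3.133 -0.032]
[0.0205, -0.0038, 0.0369] spin -0.001
[0.0205, -0.0038, 0.0369] spin -0.001
```

Request:
send_rows:
  increments:
    - {"delta_pos": [0.022, -0.0037, 0.02], "spin": 0, "claw": 1}
    - {"delta_pos": [0.021, -0.0035, 0.03], "spin": 0, "claw": 1}
    - {"delta_pos": [0, 0, 0.02], "spin": 0, "claw": 1}
    - {"delta_pos": [0, 0, 0], "spin": 0, "claw": 1}
    - {"delta_pos": [0, 0, 0], "spin": 0, "claw": 1}

```text
time_s: 30.08
eef_pos: [607.1, 32.5, 64.5]
orientation: [3.131, -0.032, 0.086]
contact_force: [-0.2, 0.2, -0.5]
gripper_width: 0.503
```

Target TCP (606, 38), with z = 3 + 17.7 ≈ 21.

Request:
send_rows:
  increments:
    - {"delta_pos": [0, -0.0055, 0.02], "spin": -0.008, "claw": 1}
    - {"delta_pos": [0, 0, 0.014], "spin": 0, "claw": 1}
    - {"delta_pos": [0, 0, 0], "spin": 0, "claw": 1}
    - {"delta_pos": [0, 0, 0], "spin": 0, "claw": 1}

```text
time_s: 30.58
eef_pos: [607.9, 37.9, 29.8]
orientation: [3.131, -0.033, 0.095]
contact_force: [-0.4, 0.5, -1.9]
gripper_width: 0.497
```

Request:
send_rows:
  increments:
    - {"delta_pos": [-0.002, 0, 0.007], "spin": 0, "claw": 1}
    - {"delta_pos": [0, 0, 0], "spin": 0, "claw": 1}
    - {"delta_pos": [0, 0, 0], "spin": 0, "claw": 1}

```text
time_s: 30.95
eef_pos: [606.3, 37.5, 22.8]
orientation: [3.131, -0.034, 0.094]
contact_force: [-0.7, -0.0, -0.1]
gripper_width: 0.496
```

Request:
send_rows:
  increments:
    - {"delta_pos": [0, 0, 0.0015], "spin": 0, "claw": 1}
    - {"delta_pos": [0, 0, 0], "spin": 0, "claw": 1}
    - {"delta_pos": [0, 0, 0], "spin": 0, "claw": 0.3}
    - {"delta_pos": [0, 0, 0], "spin": 0, "claw": -1}
    - {"delta_pos": [0, 0, 0], "spin": 0, "claw": -1}
    - {"delta_pos": [0, 0, 0], "spin": 0, "claw": -1}
    - {"delta_pos": [0, 0, -0.04], "spin": 0, "claw": -1}
    - {"delta_pos": [0, 0, -0.05], "spin": 0, "claw": -1}
    - {"delta_pos": [0, 0, -0.05], "spin": 0, "claw": -1}
    - {"delta_pos": [-0.045, 0.03, 0], "spin": 0, "claw": -1}

```text
time_s: 32.2
eef_pos: [560.5, 6.4, 164.1]
orientation: [3.132, -0.035, 0.098]
contact_force: [0.8, -0.6, -1.0]
gripper_width: 0.994
```

```bash
python3 -c "
import sys;sys.argv=['',605,37.6,'(24,110,80)','(38,255,255)']
exec(open('amb.py').read().replace('65','68'))
T=snap('top');S=snap('scene');g=[cv2.inRange(cv2.cvtColor(k['img'],cv2.COLOR_RGB2HSV),(50,120,50),(85,255,255)) for k in(T,S)]
q=[]
for m,k in zip(g,(T,S)):
    n,l,st,ce=cv2.connectedComponentsWithStats(m);i=1+np.argmax(st[1:,4]);print(st[i],ce[i]);q.append((k,*ce[i]))
print(plane(*q[0],65),tri(*q)); print('to green');plan(562,-355,170,.095)"
```

```text
pred [238.36618094 153.209839  ] [ 24 255 198]
[ 215  126   51   51 2031] [239.8 150.9] [606.8  36.7  68. ]
t 32.25 at [ 5.52957e+02 -5.02000e-01  1.61909e+02  9.20000e-02] F [ 1.1 -8.   0.6] w 1.002 rp [ 3.129 -0.027]
[0.0277, -0.0166, 0.031] spin -0.001
[0.0277, -0.0165, 0.031] spin -0.001
[420 192  17  18 249] [428.01204819 200.43373494]
[125 205  16  16 198] [132.54040404 212.37878788]
[ 571.9 -363.5   65. ] (array([ 572.8, -364.8,   58. ]), np.float64(3.2))
to green
t 32.35 at [5.56444e+02 2.49900e+00 1.61420e+02 9.30000e-02] F [ 0.5  1.2 -0. ] w 1.001 rp [ 3.13  -0.028]
[-0.0039, 0.0509, -0.0012] spin -0.0
[-0.0039, 0.0509, -0.0012] spin -0.0
[-0.004, 0.0509, -0.0012] spin -0.0
[-0.004, 0.0509, -0.0012] spin -0.0
[-0.004, 0.0509, -0.0012] spin -0.0
[-0.004, 0.0509, -0.0012] spin -0.0
[-0.004, 0.0509, -0.0012] spin -0.0
```

Request:
send_rows:
  increments:
    - {"delta_pos": [-0.004, 0.051, -0.002], "spin": 0, "claw": -1}
    - {"delta_pos": [-0.004, 0.051, -0.002], "spin": 0, "claw": -1}
    - {"delta_pos": [-0.004, 0.051, -0.002], "spin": 0, "claw": -1}
    - {"delta_pos": [-0.004, 0.051, -0.002], "spin": 0, "claw": -1}
    - {"delta_pos": [-0.004, 0.051, -0.002], "spin": 0, "claw": -1}
    - {"delta_pos": [-0.004, 0.051, -0.002], "spin": 0, "claw": -1}
    - {"delta_pos": [-0.004, 0.045, -0.002], "spin": 0, "claw": -1}
    - {"delta_pos": [0, 0, 0], "spin": 0, "claw": -1}
    - {"delta_pos": [0, 0, 0], "spin": 0, "claw": -1}

```text
time_s: 33.48
eef_pos: [565.7, -357.0, 176.9]
orientation: [3.133, -0.03, 0.099]
contact_force: [0.3, -0.1, -0.3]
gripper_width: 1.0
```

```bash
python3 amb.py 572 -364 '(45,100,40)' '(90,255,255)'
```

```text
pred [283.57559119 202.56616509] [ 66 208 125]
[ 261  179   47   47 1751] [283.9 202.1] [ 572.4 -364.2   65. ]
t 33.52 at [ 5.65549e+02 -3.57155e+02  1.76985e+02  9.90000e-02] F [-0.2 -0.6 -0.5] w 1.001 rp [ 3.132 -0.03 ]
[0.0029, 0.0037, 0.0385] spin 0.002
[0.0029, 0.0037, 0.0385] spin 0.002
```

Request:
send_rows:
  increments:
    - {"delta_pos": [0.003, 0.0045, 0.035], "spin": 0.002, "claw": -1}
    - {"delta_pos": [0.001, 0.003, 0.04], "spin": 0.002, "claw": -1}
    - {"delta_pos": [0, 0, 0], "spin": 0, "claw": -1}
    - {"delta_pos": [0, 0, 0], "spin": 0, "claw": -1}

```text
time_s: 34.02
eef_pos: [575.5, -361.0, 103.0]
orientation: [3.132, -0.033, 0.1]
contact_force: [-0.2, -0.2, -0.3]
gripper_width: 1.002
```

Request:
send_rows:
  increments:
    - {"delta_pos": [-0.004, 0.003, 0.012], "spin": 0.004, "claw": -1}
    - {"delta_pos": [-0.002, 0, 0.035], "spin": 0, "claw": -1}
    - {"delta_pos": [-0.001, 0, 0.034], "spin": 0, "claw": -1}
    - {"delta_pos": [0, 0, 0], "spin": 0, "claw": -1}
    - {"delta_pos": [0, 0, 0], "spin": 0, "claw": -1}

```text
time_s: 34.65
eef_pos: [573.5, -367.2, 25.3]
orientation: [3.127, -0.039, 0.096]
contact_force: [0.6, -0.3, 0.3]
gripper_width: 1.0
```

Request:
send_rows:
  force: 50
  increments:
    - {"delta_pos": [-0.002, -0.003, 0.008], "spin": 0, "claw": -1}
    - {"delta_pos": [0, 0, 0], "spin": 0, "claw": -1}
    - {"delta_pos": [0, 0, 0], "spin": 0, "claw": 1}
    - {"delta_pos": [0, 0, 0], "spin": 0, "claw": 1}
    - {"delta_pos": [0, 0, 0], "spin": 0, "claw": 1}
    - {"delta_pos": [0, 0, 0], "spin": 0, "claw": 1}
    - {"delta_pos": [0, 0, 0], "spin": 0, "claw": 1}
    - {"delta_pos": [0, 0, 0], "spin": 0, "claw": 1}

```text
time_s: 35.65
eef_pos: [573.0, -365.2, 20.5]
orientation: [3.125, -0.043, 0.095]
contact_force: [-0.1, -0.9, 1.0]
gripper_width: 0.494
```

```bash
python3 -c "
from h import *
plan(640,25,180,.095,s=(573,-365,180,.096))"
```

```text
[0.013, -0.0477, -0.0] spin 0.0
[0.013, -0.0477, -0.0] spin 0.0
[0.013, -0.0477, -0.0] spin 0.0
[0.013, -0.0477, -0.0] spin 0.0
[0.013, -0.0477, -0.0] spin 0.0
[0.013, -0.0477, -0.0] spin 0.0
[0.013, -0.0477, -0.0] spin 0.0
[0.013, -0.0477, -0.0] spin 0.0
```

Request:
send_rows:
  increments:
    - {"delta_pos": [0, 0, -0.04], "spin": 0, "claw": 1}
    - {"delta_pos": [0, 0, -0.055], "spin": 0, "claw": 1}
    - {"delta_pos": [0, 0, -0.055], "spin": 0, "claw": 1}
    - {"delta_pos": [0, -0.02, -0.02], "spin": 0, "claw": 1}
    - {"delta_pos": [0.014, -0.048, 0], "spin": 0, "claw": 1}
    - {"delta_pos": [0.014, -0.048, 0], "spin": 0, "claw": 1}
    - {"delta_pos": [0.014, -0.048, 0], "spin": 0, "claw": 1}
    - {"delta_pos": [0.014, -0.048, 0], "spin": 0, "claw": 1}
    - {"delta_pos": [0.014, -0.048, 0], "spin": 0, "claw": 1}
    - {"delta_pos": [0.014, -0.048, 0], "spin": 0, "claw": 1}

```text
time_s: 36.9
eef_pos: [619.9, -43.8, 193.2]
orientation: [3.124, -0.042, 0.088]
contact_force: [0.6, -0.5, -1.2]
gripper_width: 0.493
```

```bash
python3 -c "
from h import *
plan(679,43,170,.095)"
```

```text
t 36.9 at [ 6.19876e+02 -4.38410e+01  1.93198e+02  8.80000e-02] F [ 0.6 -0.5 -1.2] w 0.493 rp [ 3.124 -0.042]
[0.0333, -0.0407, 0.0116] spin -0.004
[0.0334, -0.0405, 0.0116] spin -0.004
```

Request:
send_rows:
  increments:
    - {"delta_pos": [0.033, -0.04, 0.01], "spin": -0.004, "claw": 1}
    - {"delta_pos": [0.03, -0.033, 0.01], "spin": -0.003, "claw": 1}
    - {"delta_pos": [0, 0, 0], "spin": 0, "claw": 1}
    - {"delta_pos": [0, 0, 0], "spin": 0, "claw": 1}

```text
time_s: 37.4
eef_pos: [678.0, 41.8, 173.6]
orientation: [3.125, -0.041, 0.101]
contact_force: [-0.3, -0.7, -1.3]
gripper_width: 0.496
```

```bash
python3 -c "
from h import *
c=snap('wrist','w12.png')
plan(679.5,44,80,.095)"
```

```text
t 37.45 at [6.77972e+02 4.20950e+01 1.73569e+02 1.01000e-01] F [-0.   1.3 -0.5] w 0.496 rp [ 3.125 -0.041]
[0.0009, -0.0009, 0.0468] spin 0.003
[0.0009, -0.0009, 0.0468] spin 0.003
```

View pics/w12.png

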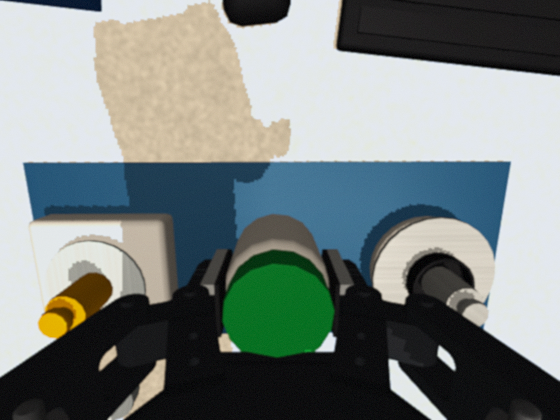

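Green is held well, with its cap at (277,303). Brass stands on the pan at left and steel in the cup at right. I'll descend.

Request:
send_rows:
  increments:
    - {"delta_pos": [0, -0.002, 0.03], "spin": 0.003, "claw": 1}
    - {"delta_pos": [-0.001, 0, 0.04], "spin": 0.003, "claw": 1}
    - {"delta_pos": [-0.001, 0, 0.03], "spin": 0, "claw": 1}
    - {"delta_pos": [0, 0, 0], "spin": 0, "claw": 1}
    - {"delta_pos": [0, 0, 0], "spin": 0, "claw": 1}

```text
time_s: 38.08
eef_pos: [680.7, 37.4, 74.8]
orientation: [3.124, -0.046, 0.089]
contact_force: [0.1, -0.4, -1.1]
gripper_width: 0.491
```

Request:
send_rows:
  increments:
    - {"delta_pos": [-0.001, -0.007, 0.02], "spin": -0.006, "claw": 1}
    - {"delta_pos": [-0.001, 0, 0.02], "spin": 0, "claw": 1}
    - {"delta_pos": [0, 0, 0], "spin": 0, "claw": 1}
    - {"delta_pos": [0, 0, 0], "spin": 0, "claw": 1}

```text
time_s: 38.58
eef_pos: [680.8, 44.1, 34.0]
orientation: [3.124, -0.048, 0.095]
contact_force: [-0.4, -0.2, -0.9]
gripper_width: 0.497
```

Request:
send_rows:
  increments:
    - {"delta_pos": [-0.001, 0, 0.008], "spin": 0, "claw": 1}
    - {"delta_pos": [0, 0, 0], "spin": 0, "claw": 1}
    - {"delta_pos": [0, 0, 0.001], "spin": 0, "claw": 1}
    - {"delta_pos": [0, 0, 0], "spin": 0, "claw": 1}

```text
time_s: 39.08
eef_pos: [680.8, 43.8, 25.2]
orientation: [3.124, -0.049, 0.095]
contact_force: [-0.6, -0.1, -1.2]
gripper_width: 0.494
```

Request:
send_rows:
  increments:
    - {"delta_pos": [-0.0005, 0, 0.0015], "spin": 0, "claw": 1}
    - {"delta_pos": [0, 0, 0], "spin": 0, "claw": 1}
    - {"delta_pos": [0, 0, 0], "spin": 0, "claw": 0.3}
    - {"delta_pos": [0, 0, 0], "spin": 0, "claw": -1}
    - {"delta_pos": [0, 0, 0], "spin": 0, "claw": -1}
    - {"delta_pos": [0, 0, 0], "spin": 0, "claw": -1}
    - {"delta_pos": [0, 0, -0.04], "spin": 0, "claw": -1}
    - {"delta_pos": [0.001, 0, -0.05], "spin": 0, "claw": -1}
    - {"delta_pos": [0.001, 0, -0.05], "spin": 0, "claw": -1}
    - {"delta_pos": [-0.05, 0, -0.02], "spin": 0, "claw": -1}

```text
time_s: 40.33
eef_pos: [624.8, 41.7, 184.3]
orientation: [3.124, -0.049, 0.095]
contact_force: [-1.5, -0.1, 0.4]
gripper_width: 0.994
```

Request:
send_rows:
  increments:
    - {"delta_pos": [-0.05, 0, 0], "spin": 0, "claw": -1}
    - {"delta_pos": [-0.05, 0, 0], "spin": 0, "claw": -1}
    - {"delta_pos": [-0.03, 0, 0], "spin": 0, "claw": -1}
    - {"delta_pos": [0, 0, 0], "spin": 0, "claw": -1}
    - {"delta_pos": [0, 0, 0], "spin": 0, "claw": -1}

```text
time_s: 40.95
eef_pos: [490.9, 28.8, 180.8]
orientation: [3.124, -0.054, 0.095]
contact_force: [-0.3, 0.3, -0.7]
gripper_width: 1.0
```

```bash
python3 -c "
from h import *
c=snap('wrist','w13.png'); S=snap('scene'); print(arm.read_state()['eef_pos'])
def cap(k,lo,hi,box=None):
    g=cv2.inRange(cv2.cvtColor(k['img'],cv2.COLOR_RGB2HSV),lo,hi)
    n,l,st,ce=cv2.connectedComponentsWithStats(g);i=1+np.argmax(st[1:,4]);print(st[i],plane(k,*ce[i],68)); return (k,*ce[i])
print('amber',tri(cap(c,(24,110,80),(38,255,255)),cap(S,(24,110,80),(38,255,255))))
print('green',tri(cap(c,(45,100,40),(90,255,255)),cap(S,(45,100,40),(90,255,255))))
a=c['img'];b=cv2.resize(S['img'][130:300,80:480],(560,238));cv2.imwrite('pics/f.png',cv2.resize(np.vstack([a[:340],b]),None,fx=1,fy=1)[:,:,::-1])
"
```

```text
[490.87068599  28.79862615 180.47910621]
[ 250   35   54   57 2387] [606.3  36.8  68. ]
[299 215  19  16 243] [609.4  37.9  68. ]
amber (array([607.2,  37.5,  64.4]), np.float64(1.4))
[ 55 137   8   7  43] [533.7 202.2  68. ]
[303 243  20  19 286] [682.5  44.   68. ]
green (array([606.6, 102. ,  95.1]), np.float64(196.2))
```

View pics/f.png

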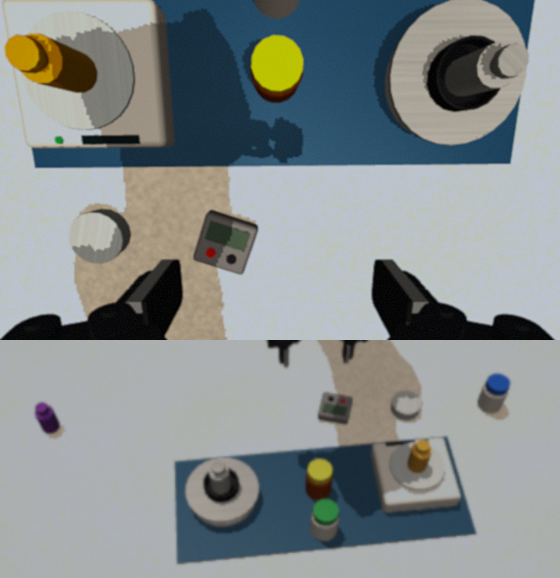

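The final picture shows everything upright. Steel is in the cup on the stage, brass is on the pan, amber is midway and green is behind it. Tin, blue and purple are undisturbed and the gripper is clear.

```bash
python3 -c "
from h import *
print(arm.job_done())"
```

```text
the job is handed in; nothing more can be done
None
```

The job is done and handed in at about 41 s of the 115 s allowed, in the order asked, with the gripper open and clear at the end.

**What I did:** I put the cup on the stage, the steel weight in the cup and the brass weight on the balance pan. Then I stood the amber jar on the mat between the two, and the green-capped jar behind it. I did not reach for the blue-capped jar, the tin or the purple look-alike. In the last view they stand where they were, though I did not re-measure them.

**Last checks:**

| Item | Result |
|---|---|
| Cup | About 1 mm from the stage's centre |
| Steel weight | Upright inside the cup |
| Brass weight | Upright; within about 1–2 mm of the pan's centre |
| Amber jar | At (606–607, 37) by the wrist camera; target (605, 37.6) |
| Green-capped jar | 73.4 mm from amber, centre to centre, so about 29 mm of clear mat |

**Disagreements:**
- **Green cap:** it was cut off in the last wrist picture, so my two-view check on it failed. That spacing comes from the scene camera alone.
- **Scene camera:** it reads amber about 3 mm farther out than the wrist camera does. The spacing compares two points in the same picture, so this should mostly cancel.
- **Tool tilt:** it drifted to about 0.05 rad by the end of the run. Everything still stood upright after release.

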